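Load a slide holder under a stage clip

TASK

Push down the long ribbed thumb plate of the slide stage's spring clip with one fingertip so that the clip's nose rises, and, keeping it down, use the other fingertip to push the white slide holder along its channel, beneath the nose, until it is fully home against the end stop. Only then let the clip come down on the holder, so that it is held. Do not lift the holder or pull it out of its channel, and leave everything else standing on the bench where it is.

Things in the scene. Friction and masses are not known exactly. Their poses are not given: they have to be found in the camera images.
- stage: Slide stage fixed to the bench: dark steel plate 165 x 76 x 8 mm with a channel along its x. Origin on the bench surface under the holder's centre when home; +x is the pushing direction, z up. Plate spans x -125 to +40, y -32 to +44 mm. Channel floor 8 mm above the bench; side rails' inner faces at y = -22.3 and +22.3 mm, tops at 14 mm.
- stop (a point): Middle of the end stop's face that the holder comes to rest against: stage x = +30 mm, 12 mm above the bench; the stop's top is 17 mm above the bench. Stage axes.
- hinge (a point): On the clip's hinge pin, which runs along stage x at y = +36 mm, 22 mm above the bench, 7 mm thick, from x = -118 to +25 mm between two blocks whose tops are 26 mm above the bench. Stage axes.
- holder: White slide holder, flat plate 60 (x) x 40 (y) x 6 mm, 40 to 85 g, loose in the channel, a slide let into its top. At its -x end stands a push lip 36 mm wide (y), 5 mm thick, its top 28 mm above the plate's underside (36 mm above the bench). Origin: centre of the underside; axes as the stage's. Starts at stage x = -60 to -36 mm, short of the clip's nose; home at x = 0.
- push (a point): Where to push: middle of the lip's rear (-x) face, 30 mm behind the holder's origin, 22 mm above the holder's underside (30 mm above the bench). Axes of the holder.
- clip (a joint): Angle (rad) of the steel spring clip, a see-saw about a pin along stage x: 0 at rest, nose down and blocking the holder; grows as the thumb plate is pressed; hard stop at 0.40. The nose clears the holder above 0.14; 0.2 to 0.35 is a good opening; about 0.12 when resting on the holder. Torque 0.42 N m/rad x (angle + 0.205), about 7 N on the thumb plate at 0.27.
- thumb (a point): Middle of the pressing area, on top of the clip's ribbed thumb plate; moves with it. At rest at stage (-70, +63) mm, 30 mm high, sloping up outwards by 0.25 rad; level and about 23 mm above the bench at clip 0.25, lower than the lip's top. Plate: stage x -120 to -20 mm; press at y +48 to +76 mm. One tip can slide along it, the other behind the lip, side by side across the stage, 40 to 80 mm apart.
- nose (a point): Underside of the clip's nose, a rounded bar spanning stage x +5 to +21 mm at y = +2 mm; 10 mm above the bench at rest, 14 mm on the holder.
- vial_a: Bystander, to be left alone: clear glass vial with a white cap, 24 mm across, 45 mm tall, standing. Origin at the centre of its underside.
- vial_b: Bystander, to be left alone: amber glass vial with a white cap, 24 mm across, 45 mm tall, standing. Origin at the centre of its underside.
- weight: Bystander, to be left alone: brass balance weight, 24 mm across, 31 mm tall, standing. Origin at the centre of its underside.
- dish: Bystander, to be left alone: small clear dish, 60 mm across, 14 mm tall. Origin at the centre of its underside.
- tweezers: Bystander, to be left alone: steel tweezers lying flat, 120 mm long, 6 mm high. Origin at the centre of its underside.
- tipbox: Bystander, to be left alone: orange box with a clear lid, 90 x 130 x 52 mm. Origin at the centre of its underside.
- marker: Bystander, to be left alone: black marker pen lying flat, 120 mm long, 12 mm high. Origin at the centre of its underside.
Mind the look-alikes: they are no part of the job. Of the things that look like the stage, the larger one is meant. What is shaped like the holder but yellow is not meant.

How it is judged:
By the outcome, as a careful person would: the job done as asked, in the order asked, and still so for the second after the job is handed in, with the robot touching nothing.
It also fails if it takes over 54 s, if anything falls off the work surface, if the arm or the gripper's body presses on something with over 40 N, if the wrist force passes 120 N, or if a joint passes its speed limit or range.

ROBOT

A 6-joint arm with a two-finger parallel gripper is mounted at the origin on the work surface. World frame = base frame: x ahead of the robot, y to its left, z up, the work surface at z = 0. Lengths are in mm, angles in rad, forces in N, time in s.
With the tool pointing down it reaches from about 300 to 775 mm from the base axis. Payload 14.6 kg.
Tool frame: the origin (TCP) lies at the very end of the fingers, on their centre line; the grasp point (between the pads) lies 19 mm behind it; z points along the fingers, y is the line along which they close (so a half turn about z gives the same grasp; the last joint's range is limited). The gripper opens to 94 mm and grips with 3 to 60 N. Pads are 16 mm wide; open, the fingers measure 119 mm over their backs; the gripper's body (75 mm by 177 mm) begins 78 mm behind the grasp point.
Start: joints at [-0.067, 0.3, 1.521, -0, 1.321, -0.067], TCP at [549.99, -0.002, 205.446] pointing down, gripper open.
Joint ranges: [-3.03, 3.03], [-0.79, 2.21], [0.23, 2.52], [-1.04, 4.18], [0, 3.07], [-2.55, 2.55]. Speed limits (rad/s): [2.22, 2.22, 2.57, 3.14, 3.14, 3.14].

INTERFACE

Orientations are given as [roll, pitch, yaw] about the fixed x, y, z axes, in that order (R = Rz(yaw) Ry(pitch) Rx(roll)).
In Python, from cell import manip gives the robot as it stands. The module is installed in compiled form; this text tells all that it offers.
- The arm moves only by the shell command python3 -m inch 'ROWS' [FORCE]. ROWS is JSON, a list of rows, each an object of numbers: "gripper": the opening, from 0 (shut) to 1 (fully open); "dx", "dy", "dz": the shift along the world's x, y, z in m; "wx", "wy", "wz": the turn, a rotation vector about the world's x, y, z in degrees. A call has exactly 5 rows; each row is the pose to reach, as a shift and turn from the pose commanded when the call began; what a row does not reach only later rows make up. A row lasts 1/12 s, in which the tool goes at most 41.7 mm and 7.16 degrees, less where a joint would pass 70% of its speed; a pose out of reach is approached as far as the arm can. A call with a gripper value outside its range is refused whole. The fingers move at their own pace and stop on an object; FORCE is the grip in N (left out, the last holds). Time passes only in rows, so rows that repeat a pose let the fingers close, or fill a call up. It gives the time, the measured TCP pose, the force, the opening and the grip force at its end, in the units of the state.
- manip.read_state(): the state, without advancing time (a new reading comes with each control period).
- manip.camera(name): name is "scene" or "side" or "wrist"; returns the picture (384x512x3 uint8, blue, green, red); there is no depth.
- manip.camera_info(name): a dict with "camera_matrix" (3x3 intrinsics, pixels), "D" ([k1, k2, p1, p2, k3] as OpenCV has them; the pictures are not rectified), "R" (3x3) and "t" (3): a world point X has camera coordinates R X + t; the wrist camera has in their place "tool_from_camera" (4x4, takes a point from camera to tool coordinates, whose origin is the TCP and whose axes are the flange's). Camera axes: x right, y down, z forward; pixel columns grow to the right and rows downward; lengths in mm; the calibration is good to about 2 mm. A picture is of the moment at which its call begins: read the wrist's pose just before it. camera_info takes no time and is no camera call.
- manip.sign_off(): hands the job in; it is judged then, once.
The state is a dict: "clock": time; "joints": joint angles; "qd": joint speeds; "effort": joint torques, N m; "eef_pos": TCP position; "eef_rot": TCP orientation; "wrist_force": force on the tool from outside, world axes, zero at the start; "moment": the same for the moment, N m; "finger_gap": finger opening in mm; "finger_force": force on a finger pad.
Only numpy, scipy, OpenCV 4.12 (cv2) and the standard library are available. Lean on these libraries where they do the work, as an engineer would, in place of code of your own. Each camera call takes 0.05 s, during which the arm holds its last target. There are 200 camera calls.

## Working session

There is one attempt and no reset: what is moved stays moved. The work goes in short steps, Python scripts to look and compute and a shell command to move; the robot and the scene stay as the last step left them, time stands still between calls to the robot, and variables do not carry over. Pictures are saved under pics/ and viewed, at most 10 in all, crops included, and the job is handed in when it is done.

```bash
mkdir -p pics; python3 - <<'E'
from cell import manip
import cv2,numpy as np
for n in("scene","side","wrist"):
    i=manip.camera_info(n);print(n,{k:np.round(np.array(v),3).tolist() for k,v in i.items() if not isinstance(v,str)})
a=manip.camera("scene");b=manip.camera("side");w=manip.camera("wrist")
cv2.imwrite("pics/scene.png",a);cv2.imwrite("pics/side.png",b);cv2.imwrite("pics/wrist.png",w)
print({k:np.round(v,3).tolist() for k,v in manip.read_state().items()})
E
```

```text
scene {'camera_matrix': [[450.506, 0.0, 248.364], [0.0, 450.506, 196.512], [0.0, 0.0, 1.0]], 'D': [-0.016, 0.0, 0.0, 0.0, 0.0], 'R': [[0.094, 0.996, 0.002], [0.847, -0.079, -0.526], [-0.523, 0.051, -0.851]], 't': [-67.891, -455.391, 1591.955]}
side {'camera_matrix': [[362.301, 0.0, 257.04], [0.0, 362.301, 197.244], [0.0, 0.0, 1.0]], 'D': [0.022, 0.0, 0.0, 0.0, 0.0], 'R': [[-0.99, -0.142, 0.015], [-0.1, 0.619, -0.779], [0.101, -0.773, -0.627]], 't': [576.682, 88.401, 1034.724]}
wrist {'camera_matrix': [[316.332, 0.0, 264.235], [0.0, 316.332, 193.192], [0.0, 0.0, 1.0]], 'D': [-0.047, 0.0, 0.0, 0.0, 0.0], 'tool_from_camera': [[0.0, -0.97, -0.241, 69.656], [1.0, 0.0, 0.0, 0.162], [-0.0, -0.241, 0.97, -178.598], [0.0, 0.0, 0.0, 1.0]]}
{'clock': 0.15, 'joints': [-0.067, 0.3, 1.521, -0.0, 1.321, -0.067], 'qd': [-0.001, -0.002, -0.003, -0.001, 0.001, -0.0], 'effort': [-0.0, -53.196, -35.282, 0.071, 0.024, -0.0], 'eef_pos': [549.805, 0.001, 205.022], 'eef_rot': [-3.141, -0.0, 1.571], 'wrist_force': [-0.506, 0.035, 0.436], 'moment': [0.007, 0.065, -0.003], 'finger_force': 0.0, 'finger_gap': 94.167}
```

View pics/scene.png

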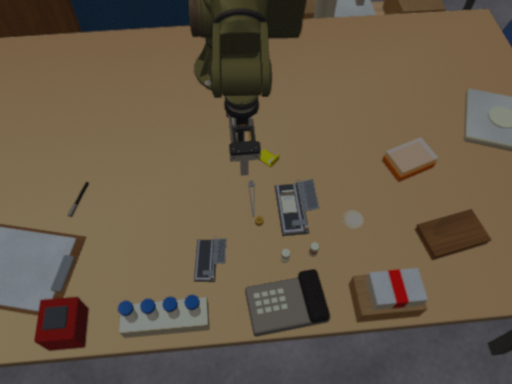

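View pics/wrist.png

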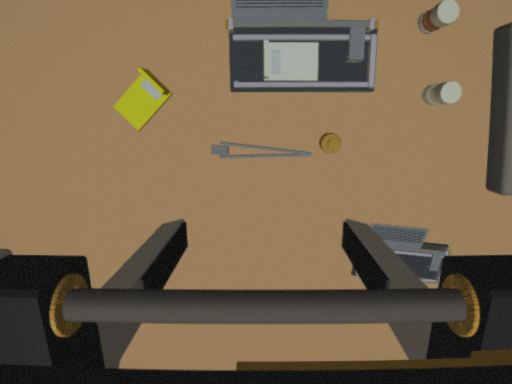

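```bash
cat > h.py <<'E'
from cell import manip
import cv2,numpy as np
from scipy.spatial.transform import Rotation as Ro
def cast(px,z,name="wrist",st=None):
    i=manip.camera_info(name);K=np.array(i["camera_matrix"],float);D=np.array(i["D"],float)
    u=cv2.undistortPoints(np.array(px,float).reshape(-1,1,2),K,D)[:,0]
    d=np.c_[u,np.ones(len(u))]
    if name=="wrist":
        st=st or manip.read_state();T=np.array(i["tool_from_camera"])
        R=Ro.from_euler("xyz",st["eef_rot"]).as_matrix()
        o=R@T[:3,3]+np.array(st["eef_pos"]);d=d@(R@T[:3,:3]).T
    else:
        R=np.array(i["R"]);o=-R.T@np.array(i["t"]);d=d@R
    z=np.broadcast_to(z,len(d))
    return o+d*((z-o[2])/d[:,2])[:,None]
E
python3 - <<'E'
import cv2
from h import *
w=cv2.imread("pics/wrist.png")
c=cv2.resize(w[0:110,215:395],None,fx=4,fy=4,interpolation=cv2.INTER_CUBIC);cv2.imwrite("pics/c1.png",c)
print(cast([(231,92),(375,92),(375,20),(229,20)],8).round(1))
E
```

```text
[[512.   95.1   8. ]
 [676.6  95.7   8. ]
 [671.3 172.1   8. ]
 [511.3 171.1   8. ]]
```

View pics/c1.png

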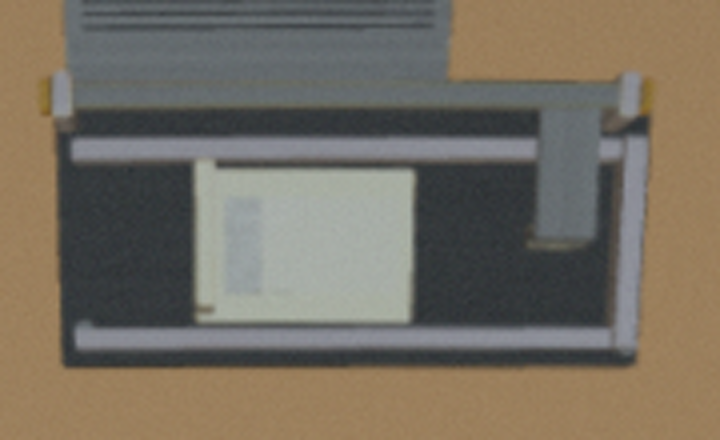

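Larger stage is at wrist (303,55) (look-alike: small stage at (410,255)). The white holder is at (290,60), with the yellow decoy at (142,100). In the crop the white holder has its lip at the left (crop x≈205), the nose is at (568,175) and the thumb plate at the top, so stage +x ≈ world +x.

```bash
python3 -m inch '[{"dy":0.02,"wz":-7,"gripper":0.51},{"dy":0.04,"wz":-14,"gripper":0.51},{"dy":0.06,"wz":-21,"gripper":0.51},{"dy":0.08,"wz":-28,"gripper":0.51},{"dy":0.1,"wz":-35,"gripper":0.51}]'
python3 -m inch '[{"dy":0.02,"wz":-7,"gripper":0.51},{"dy":0.04,"wz":-14,"gripper":0.51},{"dy":0.057,"wz":-21,"gripper":0.51},{"dy":0.057,"wz":-28,"gripper":0.51},{"dy":0.057,"wz":-35,"gripper":0.51}]'
python3 -m inch '[{"dx":-0.01,"wz":-7,"dz":-0.02,"gripper":0.51},{"dx":-0.015,"wz":-14,"dz":-0.04,"gripper":0.51},{"dx":-0.015,"wz":-20,"dz":-0.05,"gripper":0.51},{"dx":-0.015,"wz":-20,"dz":-0.05,"gripper":0.51},{"dx":-0.015,"wz":-20,"dz":-0.05,"gripper":0.51}]'
python3 - <<'E'
from h import *
s=manip.read_state();w=manip.camera("wrist");cv2.imwrite("pics/w2.png",w)
import json;json.dump({k:np.array(v).tolist() for k,v in s.items()},open("s2.json","w"))
E
```

```text
validation failed for argument at $[0]...
validation failed for argument at $[0]...
validation failed for argument at $[0]...
```

View pics/w2.png

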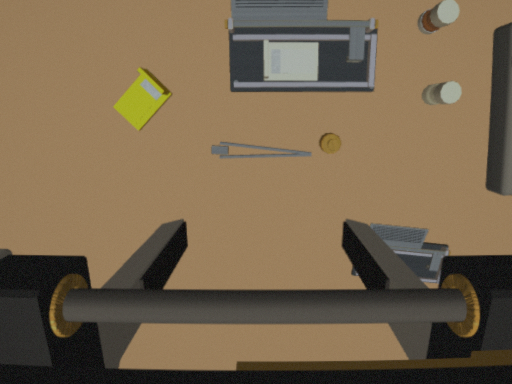

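The picture is unchanged, because all three moves were refused. The rows probably need every key, so I'll retry one call in full form.

```bash
python3 -m inch '[{"gripper":0.51,"dx":0,"dy":0.02,"dz":0,"wx":0,"wy":0,"wz":-7},{"gripper":0.51,"dx":0,"dy":0.04,"dz":0,"wx":0,"wy":0,"wz":-14},{"gripper":0.51,"dx":0,"dy":0.06,"dz":0,"wx":0,"wy":0,"wz":-21},{"gripper":0.51,"dx":0,"dy":0.08,"dz":0,"wx":0,"wy":0,"wz":-28},{"gripper":0.51,"dx":0,"dy":0.1,"dz":0,"wx":0,"wy":0,"wz":-35}]'
```

```text
clock: 0.62
eef_pos: [549.8, 100.9, 205.3]
eef_rot: [-3.141, 0.0, 0.954]
wrist_force: [-0.3, 0.1, 0.1]
finger_gap: 64.2
finger_force: 0.0
```

```bash
python3 -m inch '[{"gripper":0.51,"dx":0,"dy":0.02,"dz":0,"wx":0,"wy":0,"wz":-7},{"gripper":0.51,"dx":0,"dy":0.04,"dz":0,"wx":0,"wy":0,"wz":-14},{"gripper":0.51,"dx":0,"dy":0.057,"dz":0,"wx":0,"wy":0,"wz":-21},{"gripper":0.51,"dx":0,"dy":0.057,"dz":0,"wx":0,"wy":0,"wz":-28},{"gripper":0.51,"dx":0,"dy":0.057,"dz":0,"wx":0,"wy":0,"wz":-35}]'
python3 -m inch '[{"gripper":0.51,"dx":-0.01,"dy":0,"dz":-0.02,"wx":0,"wy":0,"wz":-7},{"gripper":0.51,"dx":-0.015,"dy":0,"dz":-0.04,"wx":0,"wy":0,"wz":-14},{"gripper":0.51,"dx":-0.015,"dy":0,"dz":-0.05,"wx":0,"wy":0,"wz":-20},{"gripper":0.51,"dx":-0.015,"dy":0,"dz":-0.05,"wx":0,"wy":0,"wz":-20},{"gripper":0.51,"dx":-0.015,"dy":0,"dz":-0.05,"wx":0,"wy":0,"wz":-20}]'
python3 - <<'E'
from h import *
s=manip.read_state();w=manip.camera("wrist");cv2.imwrite("pics/w3.png",w)
import json;json.dump({k:np.array(v).tolist() for k,v in s.items()},open("s3.json","w"))
E
```

```text
clock: 1.03
eef_pos: [549.7, 158.0, 205.1]
eef_rot: [-3.141, 0.001, 0.345]
wrist_force: [0.1, 0.6, 0.0]
finger_gap: 47.7
finger_force: 0.0
clock: 1.45
eef_pos: [535.0, 157.0, 155.5]
eef_rot: [3.141, 0.001, 0.003]
wrist_force: [-0.7, -0.1, 0.2]
finger_gap: 47.7
finger_force: 0.0
```

View pics/w3.png

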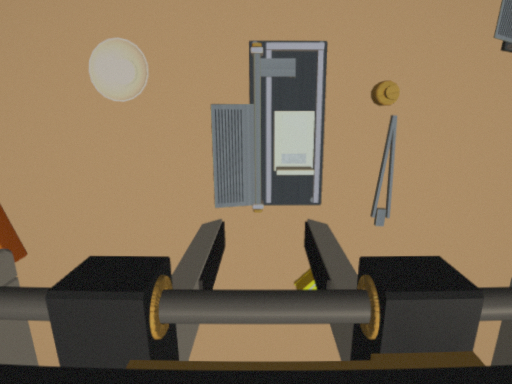

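The picture shows the stage upright at columns 249–326, rows 42–206. The thumb plate is at (231,155), the holder at (294,145) with its lip at row ~172, and the nose at (278,68). The fingers sit side by side below.

```bash
python3 - <<'E'
from h import *
import json
s=json.load(open("s3.json"));w=cv2.imread("pics/w3.png");g=cv2.cvtColor(w,cv2.COLOR_BGR2HSV)
# stage: non-wood region
b,gg,r=[w[...,i].astype(int) for i in range(3)]
m=((r-b)<25).astype(np.uint8);m[:,:243]=0;m[:,340:]=0;m[:30]=0;m[215:]=0
for row in(60,100,140,180,200):
    c=np.where(m[row])[0];print("row",row,c.min(),c.max(),cast([(c.max()+.5,row)],8,st=s).round(1))
for col in(300,310,318):
    c=np.where(m[:,col])[0];print("col",col,c.min(),c.max(),cast([(col,c.min()-.5),(col,c.max()+.5)],[14,8],st=s).round(1).tolist())
h=((r>150)&(gg>150)&(b>120)).astype(np.uint8);h[:,:265]=0;h[:,325:]=0;h[:100]=0;h[190:]=0
for col in(280,290,300,308):
    print(col,w[160:182,col].sum(1).tolist())
c=np.where(h);print("holder",c[0].min(),c[0].max(),c[1].min(),c[1].max(),h.sum())
print("lip top rear/front", cast([(295,175),(295,169.5)],36,st=s).round(1).tolist(),"front edge z14",cast([(295,110.5)],14,st=s).round(1))
print("thumb corners",cast([(211,105),(216,207)],33,st=s).round(1).tolist())
E
```

```text
row 60 249 326 [[657.2  97.    8. ]]
row 100 250 324 [[619.5  97.3   8. ]]
row 140 243 322 [[580.   97.5   8. ]]
row 180 243 321 [[538.3  96.6   8. ]]
row 200 243 320 [[516.5  96.7   8. ]]
col 300 41 204 [[673.4, 123.8, 14.0], [511.4, 118.5, 8.0]]
col 310 41 204 [[673.5, 114.4, 14.0], [511.4, 107.8, 8.0]]
col 318 41 204 [[673.6, 106.8, 14.0], [511.5, 99.1, 8.0]]
280 [560, 554, 557, 557, 553, 531, 432, 284, 272, 342, 481, 559, 562, 560, 480, 275, 201, 190, 189, 197, 192, 192]
290 [521, 519, 520, 537, 554, 538, 435, 277, 268, 352, 483, 554, 560, 554, 488, 284, 200, 185, 193, 182, 196, 188]
300 [531, 533, 531, 535, 559, 543, 433, 282, 264, 361, 496, 561, 559, 554, 488, 274, 189, 200, 182, 186, 199, 185]
308 [570, 561, 558, 566, 557, 529, 433, 277, 263, 355, 500, 551, 565, 556, 480, 277, 190, 192, 183, 190, 192, 184]
holder 100 189 267 320 2803
lip top rear/front [[548.8, 127.5, 36.0], [554.1, 127.7, 36.0]] front edge z14 [[609.1 127.   14. ]]
thumb corners [[613.5, 206.3, 33.0], [515.7, 204.8, 33.0]]
```

```bash
python3 -m inch '[{"gripper":0.51,"dx":0,"dy":0.002,"dz":-0.03,"wx":0,"wy":0,"wz":0},{"gripper":0.51,"dx":0,"dy":0.002,"dz":-0.06,"wx":0,"wy":0,"wz":0},{"gripper":0.51,"dx":0,"dy":0.002,"dz":-0.09,"wx":0,"wy":0,"wz":0},{"gripper":0.51,"dx":0,"dy":0.002,"dz":-0.115,"wx":0,"wy":0,"wz":0},{"gripper":0.51,"dx":0,"dy":0.002,"dz":-0.115,"wx":0,"wy":0,"wz":0}]'
python3 -m inch '[{"gripper":0.51,"dx":0,"dy":0,"dz":-0.004,"wx":0,"wy":0,"wz":0},{"gripper":0.51,"dx":0,"dy":0,"dz":-0.008,"wx":0,"wy":0,"wz":0},{"gripper":0.51,"dx":0,"dy":0,"dz":-0.012,"wx":0,"wy":0,"wz":0},{"gripper":0.51,"dx":0,"dy":0,"dz":-0.014,"wx":0,"wy":0,"wz":0},{"gripper":0.51,"dx":0,"dy":0,"dz":-0.014,"wx":0,"wy":0,"wz":0}]'
python3 - <<'E'
from h import *
w=manip.camera("wrist");cv2.imwrite("pics/w4.png",w);cv2.imwrite("pics/side4.png",manip.camera("side"))
print(manip.read_state()["eef_pos"],manip.read_state()["wrist_force"])
E
```

```text
clock: 1.92
eef_pos: [533.2, 158.5, 36.9]
eef_rot: [3.14, 0.006, 0.003]
wrist_force: [0.1, -0.1, -0.5]
finger_gap: 47.7
finger_force: 0.0
clock: 2.33
eef_pos: [535.9, 159.4, 27.5]
eef_rot: [-3.141, -0.002, 0.0]
wrist_force: [1.3, 2.2, 5.4]
finger_gap: 47.4
finger_force: 2.4
[535.86445293 159.33040587  27.67640098] [0.94490581 1.79976149 5.36174319]
```

View pics/w4.png

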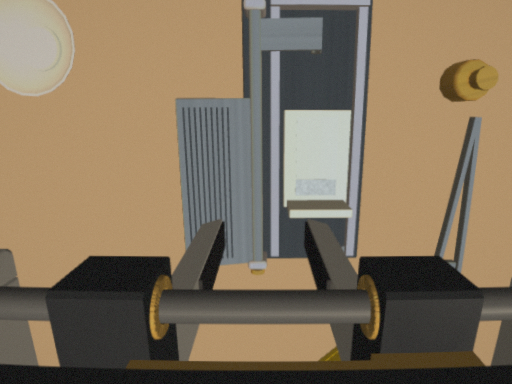

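The left tip (~212,225) sits on the thumb plate and the right tip (~316,225) is just behind the lip (320,210), with light contact on the thumb. Next I press on.

```bash
python3 -m inch '[{"gripper":0.51,"dx":0,"dy":0,"dz":-0.001,"wx":0,"wy":0,"wz":0},{"gripper":0.51,"dx":0,"dy":0,"dz":-0.002,"wx":0,"wy":0,"wz":0},{"gripper":0.51,"dx":0,"dy":0,"dz":-0.003,"wx":0,"wy":0,"wz":0},{"gripper":0.51,"dx":0,"dy":0,"dz":-0.0045,"wx":0,"wy":0,"wz":0},{"gripper":0.51,"dx":0,"dy":0,"dz":-0.0045,"wx":0,"wy":0,"wz":0}]'
python3 - <<'E'
from h import *
cv2.imwrite("pics/w5.png",manip.camera("wrist"))
s=manip.read_state();print(s["eef_pos"],s["wrist_force"])
a=cv2.imread("pics/w4.png")[0:130,150:400];b=cv2.imread("pics/w5.png")[0:130,150:400]
cv2.imwrite("pics/c5.png",cv2.resize(np.vstack([a,b]),None,fx=2.2,fy=2.2))
E
```

```text
clock: 2.85
eef_pos: [535.9, 159.8, 23.3]
eef_rot: [-3.14, -0.003, 0.0]
wrist_force: [-1.0, 3.8, 8.5]
finger_gap: 47.7
finger_force: 4.4
[535.91484661 159.79540957  23.45299622] [-1.24222004  4.90425218  9.25095867]
```

View pics/c5.png

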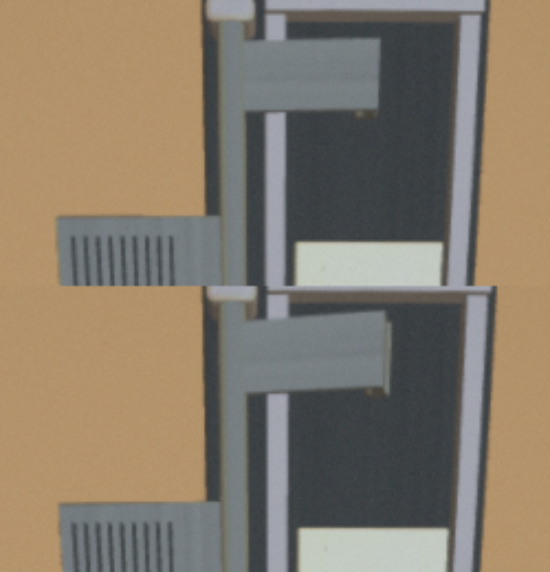

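Nose (crop (315,350)) is visibly raised. Now I push slowly.

```bash
python3 -m inch '[{"gripper":0.51,"dx":0.003,"dy":0,"dz":-0.0005,"wx":0,"wy":0,"wz":0},{"gripper":0.51,"dx":0.006,"dy":0,"dz":-0.0005,"wx":0,"wy":0,"wz":0},{"gripper":0.51,"dx":0.009,"dy":0,"dz":-0.0005,"wx":0,"wy":0,"wz":0},{"gripper":0.51,"dx":0.012,"dy":0,"dz":-0.0005,"wx":0,"wy":0,"wz":0},{"gripper":0.51,"dx":0.015,"dy":0,"dz":-0.0005,"wx":0,"wy":0,"wz":0}]'
python3 -m inch '[{"gripper":0.51,"dx":0.003,"dy":0,"dz":0,"wx":0,"wy":0,"wz":0},{"gripper":0.51,"dx":0.006,"dy":0,"dz":0,"wx":0,"wy":0,"wz":0},{"gripper":0.51,"dx":0.009,"dy":0,"dz":0,"wx":0,"wy":0,"wz":0},{"gripper":0.51,"dx":0.012,"dy":0,"dz":0,"wx":0,"wy":0,"wz":0},{"gripper":0.51,"dx":0.015,"dy":0,"dz":0,"wx":0,"wy":0,"wz":0}]'
python3 - <<'E'
from h import *
cv2.imwrite("pics/w6.png",manip.camera("wrist"))
s=manip.read_state();print(s["eef_pos"],s["wrist_force"])
E
```

```text
clock: 3.32
eef_pos: [549.7, 159.2, 22.5]
eef_rot: [-3.142, 0.001, 0.001]
wrist_force: [-7.4, -0.7, 9.7]
finger_gap: 47.6
finger_force: 5.1
clock: 3.73
eef_pos: [564.7, 159.1, 22.5]
eef_rot: [-3.142, 0.001, 0.001]
wrist_force: [-8.2, 0.3, 9.2]
finger_gap: 48.1
finger_force: 5.1
[565.19543466 159.12915559  22.55879334] [-6.76272694 -0.44016243  9.14398421]
```

View pics/w6.png

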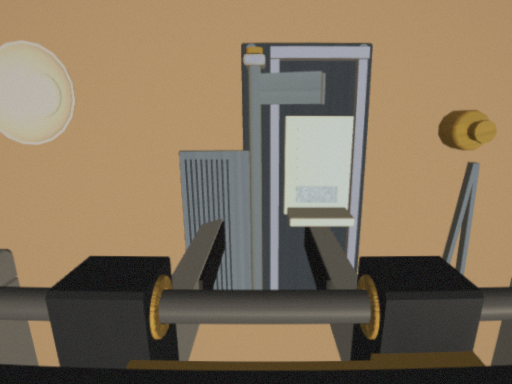

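The holder is travelling with the right tip (lip at (320,217)), its front edge is at row 117, and the nose is up at (290,88). Continuing.

```bash
python3 -m inch '[{"gripper":0.51,"dx":0.003,"dy":0,"dz":0,"wx":0,"wy":0,"wz":0},{"gripper":0.51,"dx":0.006,"dy":0,"dz":0,"wx":0,"wy":0,"wz":0},{"gripper":0.51,"dx":0.009,"dy":0,"dz":0,"wx":0,"wy":0,"wz":0},{"gripper":0.51,"dx":0.012,"dy":0,"dz":0,"wx":0,"wy":0,"wz":0},{"gripper":0.51,"dx":0.015,"dy":0,"dz":0,"wx":0,"wy":0,"wz":0}]'
python3 -m inch '[{"gripper":0.51,"dx":0.003,"dy":0,"dz":0,"wx":0,"wy":0,"wz":0},{"gripper":0.51,"dx":0.005,"dy":0,"dz":0,"wx":0,"wy":0,"wz":0},{"gripper":0.51,"dx":0.008,"dy":0,"dz":0,"wx":0,"wy":0,"wz":0},{"gripper":0.51,"dx":0.01,"dy":0,"dz":0,"wx":0,"wy":0,"wz":0},{"gripper":0.51,"dx":0.012,"dy":0,"dz":0,"wx":0,"wy":0,"wz":0}]'
```

```text
clock: 4.2
eef_pos: [579.7, 159.1, 22.5]
eef_rot: [3.142, 0.001, 0.001]
wrist_force: [-8.0, -0.5, 10.2]
finger_gap: 47.7
finger_force: 5.2
clock: 4.62
eef_pos: [591.7, 159.1, 22.6]
eef_rot: [3.142, 0.001, 0.001]
wrist_force: [-7.2, 0.1, 10.4]
finger_gap: 47.9
finger_force: 5.2
```

```bash
python3 -m inch '[{"gripper":0.51,"dx":0.001,"dy":0,"dz":0,"wx":0,"wy":0,"wz":0},{"gripper":0.51,"dx":0.002,"dy":0,"dz":0,"wx":0,"wy":0,"wz":0},{"gripper":0.51,"dx":0.003,"dy":0,"dz":0,"wx":0,"wy":0,"wz":0},{"gripper":0.51,"dx":0.004,"dy":0,"dz":0,"wx":0,"wy":0,"wz":0},{"gripper":0.51,"dx":0.005,"dy":0,"dz":0,"wx":0,"wy":0,"wz":0}]'
python3 - <<'E'
from h import *
cv2.imwrite("pics/w7.png",manip.camera("wrist"))
s=manip.read_state();print(s["eef_pos"],s["wrist_force"])
E
```

```text
clock: 5.03
eef_pos: [595.8, 159.1, 22.6]
eef_rot: [3.141, 0.003, 0.0]
wrist_force: [-20.6, -1.3, 20.3]
finger_gap: 47.9
finger_force: 11.5
[595.72981442 159.0839174   22.58198544] [-15.12184346  -1.43668438  14.78078727]
```

```bash
python3 - <<'E'
from h import *
w=cv2.imread("pics/w7.png");cv2.imwrite("pics/c7.png",cv2.resize(w[80:260,170:400],None,fx=3,fy=3,interpolation=cv2.INTER_CUBIC))
E
```

```text
(no output)
```

View pics/c7.png

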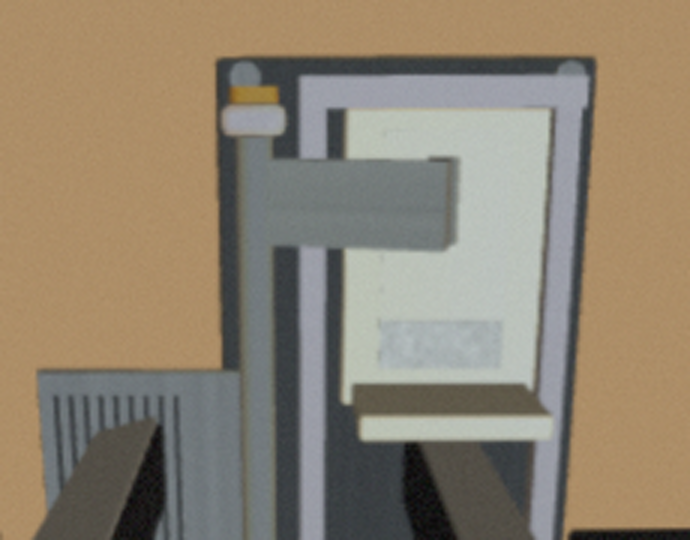

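The holder's front edge is flush with the stop (crop row 108) and the nose is raised over it. The push force rose to about 20 N, so it is home. I'll ease off the lip, then release the clip slowly.

```bash
python3 -m inch '[{"gripper":0.51,"dx":-0.001,"dy":0,"dz":0,"wx":0,"wy":0,"wz":0},{"gripper":0.51,"dx":-0.002,"dy":0,"dz":0,"wx":0,"wy":0,"wz":0},{"gripper":0.51,"dx":-0.003,"dy":0,"dz":0,"wx":0,"wy":0,"wz":0},{"gripper":0.51,"dx":-0.004,"dy":0,"dz":0,"wx":0,"wy":0,"wz":0},{"gripper":0.51,"dx":-0.004,"dy":0,"dz":0,"wx":0,"wy":0,"wz":0}]'
python3 -m inch '[{"gripper":0.51,"dx":0,"dy":0,"dz":0.001,"wx":0,"wy":0,"wz":0},{"gripper":0.51,"dx":0,"dy":0,"dz":0.002,"wx":0,"wy":0,"wz":0},{"gripper":0.51,"dx":0,"dy":0,"dz":0.003,"wx":0,"wy":0,"wz":0},{"gripper":0.51,"dx":0,"dy":0,"dz":0.005,"wx":0,"wy":0,"wz":0},{"gripper":0.51,"dx":0,"dy":0,"dz":0.007,"wx":0,"wy":0,"wz":0}]'
python3 -m inch '[{"gripper":0.51,"dx":0,"dy":0,"dz":0.005,"wx":0,"wy":0,"wz":0},{"gripper":0.51,"dx":0,"dy":0,"dz":0.015,"wx":0,"wy":0,"wz":0},{"gripper":0.51,"dx":0,"dy":0,"dz":0.03,"wx":0,"wy":0,"wz":0},{"gripper":0.51,"dx":0,"dy":0,"dz":0.06,"wx":0,"wy":0,"wz":0},{"gripper":0.51,"dx":0,"dy":0,"dz":0.06,"wx":0,"wy":0,"wz":0}]'
python3 - <<'E'
from h import *
w=manip.camera("wrist");cv2.imwrite("pics/c8.png",cv2.resize(w[60:300,150:420],None,fx=2.5,fy=2.4,interpolation=cv2.INTER_CUBIC))
E
```

```text
clock: 5.5
eef_pos: [594.9, 159.1, 23.8]
eef_rot: [-3.141, -0.006, -0.0]
wrist_force: [5.2, -0.0, 7.9]
finger_gap: 47.8
finger_force: 4.4
clock: 5.92
eef_pos: [592.8, 159.0, 28.7]
eef_rot: [3.142, 0.0, 0.0]
wrist_force: [-0.0, 0.2, 0.3]
finger_gap: 47.7
finger_force: 0.0
clock: 6.33
eef_pos: [595.1, 159.5, 94.4]
eef_rot: [-3.14, -0.007, 0.0]
wrist_force: [1.8, 0.1, 0.8]
finger_gap: 47.9
finger_force: 0.0
```

View pics/c8.png

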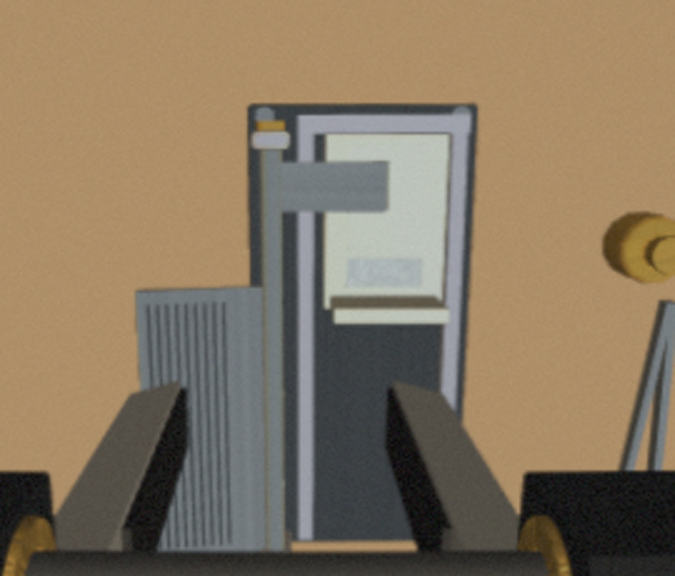

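The clip is down on the holder, with the nose at (335,187) lying on it. I'll check the gap at the stop numerically.

```bash
python3 - <<'E'
from h import *
s=manip.read_state();w=manip.camera("wrist")
for c in (290,310,322):print(c,w[100:124,c].sum(1).tolist())
for c in (290,300,315):print(c,w[180:202,c].sum(1).tolist())
for r in (108,114,116):print(r,cast([(310,r)],14,st=s)[0].round(1),cast([(310,r)],17,st=s)[0].round(1))
for r in (192,194,195):print(r,cast([(300,r)],36,st=s)[0].round(1))
E
```

```text
290 [423, 403, 263, 201, 193, 192, 275, 474, 490, 489, 490, 495, 490, 484, 449, 532, 562, 562, 568, 567, 565, 569, 570, 572]
310 [426, 394, 259, 193, 191, 200, 302, 469, 492, 493, 495, 487, 497, 486, 411, 529, 569, 572, 568, 565, 568, 573, 568, 570]
322 [412, 382, 258, 191, 186, 205, 314, 456, 494, 494, 501, 492, 492, 489, 409, 534, 567, 566, 564, 567, 567, 569, 569, 568]
290 [567, 564, 497, 322, 268, 257, 252, 269, 389, 534, 559, 567, 562, 538, 432, 250, 186, 183, 193, 197, 194, 193]
300 [562, 563, 502, 337, 264, 253, 258, 277, 390, 535, 567, 562, 570, 540, 439, 237, 194, 190, 190, 184, 188, 196]
315 [580, 567, 495, 321, 266, 260, 251, 270, 395, 540, 574, 574, 567, 543, 432, 224, 180, 187, 188, 189, 183, 186]
108 [669.9 123.4  14. ] [669.9 123.8  17. ]
114 [665.3 123.2  14. ] [665.3 123.6  17. ]
116 [663.8 123.2  14. ] [663.8 123.6  17. ]
192 [607.1 132.1  36. ]
194 [605.6 132.   36. ]
195 [604.8 132.   36. ]
```

```bash
python3 -c "
from cell import manip
print(manip.sign_off())"
```

```text
the job is handed in; nothing more can be done
None
```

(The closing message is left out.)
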